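# Clamp a glued gift box in the crank press

### The job

Slide the red-lidded gift box along the bed of the little press until it stands square against the blue stop, under the pad. Then take the red handgrip of the crank and, keeping hold of it all the time the crank turns, wind it clockwise until you feel the pad bear firmly on the lid, but do not crush the box. Let go, leaving the box clamped, and leave the jar, the cup and the tape core where they stand.

Things in the scene. Friction and masses are not known exactly. Their poses are not given: they have to be found in the camera images.
- press: White bench press fixed to the table; origin on the table top, x away from the robot at yaw 0 (turned up to 0.2 rad), y left, z up. Left, at y = +120 mm: bed, stop, pad, with a column behind (front at x = +80) and a head over the pad (70 mm wide, front at x = -35, underside 242 mm up). Right, at y = -110: gear case and crank. In between: reels on the rail.
- bed (a point): Point on the bed's top (12 mm above the table) straight below the pad's centre; axes as the press. The aluminium bed is 140 mm wide and reaches 200 mm towards the robot from here. The face of the blue stop (110 mm wide, 22 mm tall) is 55 mm beyond this point in x, so a box standing home has its centre here.
- crank_axis (a point): Centre of the crank circle, on the shaft, in the crank arm's middle plane, 160 mm above the table; axes as the press. The shaft leans 30 degrees from vertical towards the robot, pointing to (-0.5, 0, 0.866) in the press's axes. Arm 10 mm thick. Turning clockwise, seen from the grip's outer end looking down on the arm, lowers the pad 50 mm a turn (8 mm per rad).
- grip: Red handgrip: loose sleeve, 26 mm diameter, 62 mm long, parallel to the shaft, spinning freely on its pin, on a circle of radius 65 mm. Origin on its axis, 47 mm out along the shaft from the arm's middle plane, 27 mm from its outer end; z points outwards along the shaft. The crank stays where left; friction 0.4 N m (6 N at the grip); each 10 N of pad force adds 1.2 N at the grip.
- pad: Black round pad, 44 mm diameter, on a stiff spring (30 N per mm) under a steel ram; origin at the centre of its lower face. Moves only up and down, driven by the crank; at the start 130 to 155 mm above the table, 1.2 to 2 turns from the lid. The box is well clamped at 40 to 80 N of pad force and crushed above 120 N; let go, the crank holds up to 50 N.
- giftbox: Gift box to be clamped: cardboard with a red lid, 110 (x) by 60 (y) mm and 45 to 57 mm tall: the lid, firmly glued, stands higher the fuller the box, so its height must be felt or seen. 0.15 to 0.3 kg. Origin at the centre of the underside, z up, x along its length. It starts on the bed in front of the pad, turned a little.
- jar: Bystander: amber jar, 52 mm diameter, 75 mm tall, loose on the table; origin at the centre of its underside.
- cup: Bystander: aluminium cup, 64 mm diameter, 60 mm tall, loose on the table; origin at the centre of its underside.
- tape: Bystander: grey tape core, a ring of 80 mm diameter, 30 mm tall, loose on the table; origin at the centre of its underside.
- rail (a point): Middle of a 12 mm steel rail, 265 mm long along the press's y, 404 mm above the table, over the upper part of the crank circle, on posts at both ends. It leaves no room for a hand pointing straight down there; one leaning back along the crank shaft clears it. Two 64 mm reels hang at its left end.
Things that resemble listed ones, but are neither listed nor needed, are in the scene too. Of the things like the giftbox, leave any that is purple or turquoise; of the rest the larger one is meant.

How it is judged:
On the way, in this order (a step that is already met when the one before it is completed fails the run):
1. the gift box stands home on the bed, square against the stop and under the pad, with the pad still clear of it (horizontal distance between giftbox and bed below 0.012 m and angle between the x axis of giftbox and the x axis of press, either way round below 0.12 rad and angle between giftbox's own z axis and vertical below 0.06 rad and z of pad in the frame of bed above 0.06 m), for 0.2 s.
2. the pad is being wound down, with the fingers on the handgrip (contact force between the fingers and grip above 1 N and distance of pad from where it was at the start of the episode above 0.03 m), for 0.1 s.
At the end, for the whole second after the job is handed in: The gift box stands flat and at rest on the bed, its centre within 14 mm of the point below the pad and within 0.12 rad of square, the pad presses on it with more than 20 N, and the crank is at rest (horizontal distance between giftbox and bed below 0.014 m and angle between the x axis of giftbox and the x axis of press, either way round below 0.12 rad and angle between giftbox's own z axis and vertical below 0.06 rad and contact force between pad and giftbox above 20 N and linear speed of giftbox below 0.01 m/s and linear speed of grip below 0.02 m/s); the robot touches nothing.
It fails at once if the box is crushed (pad force above 120 N) (contact force between pad and giftbox above 120 N).
It fails at once if the crank turns, with the pad not yet on the box, and nobody holds the handgrip (linear speed of grip above 0.06 m/s and contact force between the fingers and grip below 0.3 N and contact force between pad and giftbox below 1 N).
It fails at once if the jar, cup or tape core is shifted by more than 20 mm (distance of any of jar, cup, tape from where it was at the start of the episode above 0.02 m).
It also fails if it takes over 72 s, if anything falls off the work surface, if the arm or the gripper's body presses on something with over 40 N, if the wrist force passes 120 N, or if a joint passes its speed limit or range.

### The arm

A 6-joint arm with a two-finger parallel gripper is mounted at the origin on the work surface. World frame = base frame: x ahead of the robot, y to its left, z up, the work surface at z = 0. Lengths are in m, angles in rad, forces in N, time in s.
With the tool pointing down it reaches from about 0.4 to 0.825 m from the base axis. Payload 7 kg.
Tool frame: the origin (TCP) lies at the very end of the fingers, on their centre line; the grasp point (between the pads) lies 19 mm behind it (arm.pinch_z is the z of the grasp point in the tool frame, in m); z points along the fingers, y is the direction in which the jaws open and shut (so a half turn about z gives the same grasp; the last joint's range is limited). The gripper opens to 88 mm and grips with 3 to 60 N. Pads are 19 mm wide; open, the fingers measure 130 mm over their backs; the gripper's body (78 mm by 193 mm) begins 47 mm behind the grasp point.
Start: joints at [-1.057, 0.359, 0.012, 0, -1.224, -0.288], TCP at [0.151, -0.658, 0.227] pointing down, gripper open.
Joint ranges: [-3.07, 3.07], [-1.43, 2.12], [-1.02, 1.25], [-3.03, 1.67], [-3.05, -0], [-3.03, 3.03]. Speed limits (rad/s): [2.39, 2.39, 3.01, 3.14, 3.14, 3.14].

### API

Orientations are given as [roll, pitch, yaw] about the fixed x, y, z axes, in that order (R = Rz(yaw) Ry(pitch) Rx(roll)).
In Python, from station import arm gives the robot as it stands.
- The arm moves only by the tool drive_tool, never from a script. Its argument "targets" is a list of rows, each a list of 6 numbers: the shift along the world's x, y, z in units of 0.04 m (1.0 is 0.04 m), then the turn, a rotation vector about the world's x, y, z in units of 6 degrees (1.0 is 6 degrees). In form: [[x, y, z, wx, wy, wz], ...]. A call has 1 to 5 rows; each row shifts and turns the commanded pose from where the row before left it; what a row does not reach is not made up. A row lasts 1/8 s, in which the tool goes at most 62.5 mm and 10.7 degrees, less where a joint would pass 70% of its speed; a pose out of reach is approached as far as the arm can. A call with a number of a shift or a turn outside -1 to 1 is refused whole. A call with a gripper value outside its range is refused whole. "claw" is the opening, from 0 (shut) to 1 (fully open), set as the call begins (left out, the last holds). The fingers move at their own pace and stop on an object; "newtons" is the grip in N (left out, the last holds). Time passes only in rows, so rows that do not move let the fingers close. It gives the time, the measured TCP pose, the force and the opening at its end, in the units of the state.
- arm.get_state(): the state, without advancing time (a new reading comes with each control period).
- arm.grab_frame(name): name is "scene" or "side" or "wrist"; returns (picture, depth): 384x512x3 uint8, red, green, blue; 384x512 float32, m along the optical axis (not along the pixel's ray), 0 where there is no reading.
- arm.get_calibration(name): a dict with "mtx" (3x3 intrinsics, pixels), "origin" and "rotation" of the camera in the world. Camera axes: x right, y up, looking along -z (the intrinsics and any distortion apply to the point x, -y, -z); pixel columns grow to the right and rows downward; lengths in m; the calibration is good to about 2 mm. A picture is of the moment at which its call begins: read the wrist's pose just before it. get_calibration takes no time and is no camera call; for the wrist camera it gives the pose at the moment of the call.
- arm.job_done(): hands the job in, once; it reports no verdict.
Trained networks look in the newest picture that a camera, given by its name, has taken for a name from the list of things; names that differ only in an ending like _2 or _b are one class to them, and where a whole thing is asked for, a point or a joint stands for the part that bears it (a point fixed in the world has none). Each returns a list of dicts, best first, with "score" (0 to 1); they miss things now and then, are a little off and sometimes report something else, mostly with a low value. They report only what shows in the picture. A call takes as long as a camera call. They do not tell look-alikes from the thing itself.
- arm.search_frame(target, camera): "point" ([x, y, z] in m, in the coordinates of the camera as it stood for that picture, good to about 4 mm: the middle of the surface that is visible of it).
- arm.cut_out(target, camera): "pixels" (384x512 bool, what is visible of it).
- arm.landmark_of(target, camera): "point" ([x, y, z] in m, in the coordinates of the camera as it stood for that picture, good to about 4 mm: a listed point, or the origin of a listed thing).
The state is a dict: "t": time; "q": joint angles; "qd": joint speeds; "joint_efforts": joint torques, N m; "eef_pos": TCP position; "ee_rot": TCP orientation; "force": force on the tool from outside, world axes, zero at the start; "moment": the same for the moment, N m; "width": finger opening in m.
Only numpy, scipy, OpenCV 4.12 (cv2) and the standard library are available. Lean on these libraries where they do the work, as an engineer would, in place of code of your own. Each camera call takes 0.05 s, during which the arm holds its last target. There are 200 camera calls.

## Working session

There is one attempt and no reset: what is moved stays moved. The work goes in short steps, Python scripts to look and compute and a tool call to move; the robot and the scene stay as the last step left them, time stands still between calls to the robot, and variables do not carry over. Pictures are saved under pics/ and viewed, about 8 in all and at most 12, crops included, and the job is handed in when it is done.

Besides the shell and the picture viewer there is one more tool, called after "Request:" as a command line: name --pt "numbers of a row" for each row, then --argument value for the rest. drive_tool: Moves the arm, as the interface text tells. Shifts and turns lie within -1 to 1; 1 stands for 0.04 m of shift or 6 degrees of turn. Its arguments: {"type":"object","properties":{"targets":{"type":"array"},"claw":{"type":"number"},"newtons":{"type":"number"}},"required":["targets"]}

```bash
mkdir -p pics; cat > h.py <<'E'
import numpy as np, cv2
from station import arm
def W(cal,p): return np.array(cal["origin"])+np.array(cal["rotation"])@np.array(p)
def back(cal,d,us,vs):
    K=np.array(cal["mtx"]); z=d[vs,us]
    P=np.stack([(us-K[0,2])/K[0,0]*z,-(vs-K[1,2])/K[1,1]*z,-z],-1)
    return P@np.array(cal["rotation"]).T+np.array(cal["origin"])
def save(img,n): cv2.imwrite("pics/"+n,img[:,:,::-1])
E
python3 - <<'E'
from h import *
np.set_printoptions(precision=3,suppress=True)
print(arm.get_state(), arm.pinch_z)
for c in ["scene","side"]:
    im,d=arm.grab_frame(c); save(im,c+"0.png"); cal=arm.get_calibration(c)
    print(c,cal); np.savez(c+"0.npz",im=im,d=d)
    for n in ["bed","crank_axis","grip","pad","giftbox","jar","cup","tape","rail","press"]:
        try:
            for r in arm.landmark_of(n,c)[:3]: print(n,round(r["score"],2),W(cal,r["point"]))
        except Exception as e: print(n,e)
E
```

```text
{'t': 0.0, 'q': array([-1.057,  0.359,  0.011, -0.   , -1.224, -0.288]), 'qd': array([ 0.001, -0.003, -0.002, -0.001,  0.001, -0.   ]), 'joint_efforts': array([  0.001, -58.272,  29.306,   6.997,   0.007,  -0.   ]), 'eef_pos': array([ 0.151, -0.657,  0.226]), 'ee_rot': array([ 3.14 , -0.   , -2.916]), 'force': array([ 0.226, -0.255,  0.803]), 'moment': array([ 0.045,  0.017, -0.021]), 'width': 0.0878375873963169} -0.0188
scene {'mtx': array([[408.516,   0.   , 258.955],
       [  0.   , 408.516, 192.172],
       [  0.   ,   0.   ,   1.   ]]), 'origin': array([1.115, 0.653, 0.864]), 'rotation': array([ 0.945, -0.003,  2.422])}
bed 0.65 [-1.472 -1.934 -1.723]
crank_axis 0.82 [-1.74  -2.202 -1.991]
crank_axis 0.39 [-1.929 -2.391 -2.18 ]
grip 0.52 [-1.802 -2.264 -2.054]
pad 0.54 [-1.271 -1.733 -1.522]
giftbox 0.95 [-1.146 -1.608 -1.398]
giftbox 0.8 [-1.175 -1.638 -1.427]
giftbox 0.7 [-1.742 -2.204 -1.993]
jar 0.59 [-2.46  -2.922 -2.712]
cup 0.97 [-1.046 -1.509 -1.298]
tape 0.42 [-1.926 -2.388 -2.177]
rail 0.71 [-1.326 -1.789 -1.578]
press 0.84 [-1.739 -2.201 -1.99 ]
press 0.41 [-1.796 -2.258 -2.047]
side {'mtx': array([[424.947,   0.   , 253.58 ],
       [  0.   , 424.947, 189.415],
       [  0.   ,   0.   ,   1.   ]]), 'origin': array([0.207, 1.117, 1.059]), 'rotation': array([ 0.947, -0.005, -2.864])}
bed 0.64 [4.296 5.206 5.149]
crank_axis 0.68 [4.616 5.526 5.468]
grip 0.5 [4.678 5.588 5.531]
pad 0.49 [4.069 4.979 4.922]
pad 0.2 [5.491 6.4   6.343]
giftbox 0.77 [4.301 5.211 5.154]
giftbox 0.71 [3.872 4.781 4.724]
giftbox 0.66 [3.898 4.808 4.751]
jar 0.46 [5.473 6.383 6.326]
cup 0.68 [3.839 4.749 4.692]
tape 0.9 [4.766 5.675 5.618]
tape 0.48 [4.29  5.2   5.142]
rail 0.95 [4.142 5.051 4.994]
press 0.56 [4.621 5.531 5.474]
```

```bash
python3 - <<'E'
s=open('h.py').read()
s=s.replace("def W(","from scipy.spatial.transform import Rotation as Ro\ndef RM(cal): return Ro.from_euler('xyz',cal['rotation']).as_matrix()\ndef W(").replace('np.array(cal["rotation"])@','RM(cal)@').replace('np.array(cal["rotation"]).T','RM(cal).T')
open('h.py','w').write(s)
E
python3 - <<'E'
from h import *
np.set_printoptions(precision=3,suppress=True)
for c in ["scene","side"]:
    im,d=arm.grab_frame(c); cal=arm.get_calibration(c)
    for n in ["bed","crank_axis","grip","pad","giftbox","jar","cup","tape","rail","press"]:
        for r in arm.landmark_of(n,c)[:3]: print(c,n,round(r["score"],2),W(cal,r["point"]))
a,b=[cv2.imread(f"pics/{c}0.png") for c in ("scene","side")]
E
```

```text
scene bed 0.56 [0.657 0.129 0.008]
scene crank_axis 0.9 [ 0.632 -0.097  0.16 ]
scene grip 0.49 [ 0.622 -0.159  0.212]
scene pad 0.79 [0.656 0.131 0.142]
scene giftbox 0.89 [0.549 0.141 0.013]
scene giftbox 0.78 [ 0.352  0.093 -0.002]
scene giftbox 0.67 [ 0.607  0.305 -0.   ]
scene jar 0.76 [ 0.631 -0.328  0.001]
scene cup 0.76 [ 0.741  0.315 -0.004]
scene cup 0.29 [ 0.622 -0.16   0.21 ]
scene tape 0.56 [0.548 0.143 0.012]
scene tape 0.49 [ 0.488 -0.037 -0.002]
scene rail 0.97 [ 0.684 -0.078  0.402]
scene press 0.64 [ 0.643  0.015 -0.003]
scene press 0.23 [ 0.741  0.311 -0.004]
side bed 0.6 [0.654 0.129 0.01 ]
side bed 0.51 [ 0.643  0.011 -0.003]
side crank_axis 0.77 [ 0.628 -0.099  0.156]
side grip 0.7 [ 0.619 -0.156  0.207]
side pad 0.43 [0.654 0.126 0.144]
side giftbox 0.91 [ 0.602  0.303 -0.002]
side giftbox 0.86 [ 0.349  0.09  -0.002]
side giftbox 0.65 [0.465 0.33  0.003]
side jar 0.52 [0.555 0.142 0.008]
side jar 0.47 [ 0.627 -0.327 -0.005]
side cup 0.72 [ 0.742  0.31  -0.003]
side tape 0.76 [ 0.484 -0.032 -0.003]
side rail 0.75 [ 0.686 -0.078  0.404]
side press 0.68 [ 0.644  0.01  -0.005]
```

View pics/scene0.png

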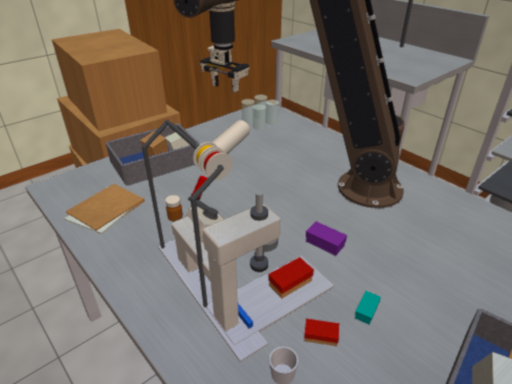

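View pics/side0.png

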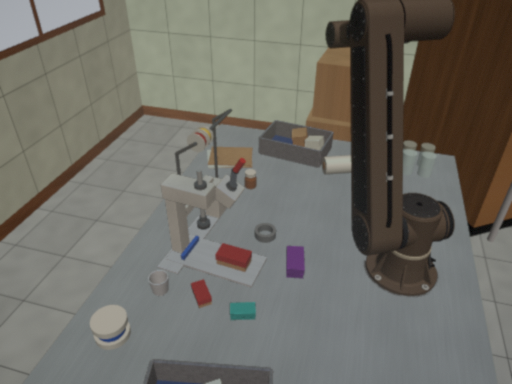

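```bash
cat > m.py <<'E'
from h import *
np.set_printoptions(precision=4,suppress=True)
def cloud(c):
    im,d=arm.grab_frame(c); cal=arm.get_calibration(c)
    v,u=np.nonzero(d>0); return back(cal,d,u,v), im[v,u].astype(int)
def sel(P,lo,hi): return np.all((P>lo)&(P<hi),axis=1)
def red(C): return (C[:,0]>90)&(C[:,1]<70)&(C[:,2]<70)
E
python3 - <<'E'
from m import *
for c in ["scene","side"]:
    P,C=cloud(c); r=red(C)
    k=sel(P,[.45,.07,.02],[.72,.21,.09]); B=P[k&r]
    top=np.percentile(B[:,2],[50,80,95]); zt=np.median(B[B[:,2]>top[0]-.004][:,2])
    T=B[abs(B[:,2]-zt)<.005]
    print(c,"box top",top,zt,len(T),cv2.minAreaRect(T[:,:2].astype(np.float32)*1000))
    # small boxes size
    for nm,x,y in(("r2",.605,.304),): 
        Q=P[r&sel(P,[x-.08,y-.08,.01],[x+.08,y+.08,.1])]; print(nm,Q[:,2].max(),cv2.minAreaRect(Q[:,:2].astype(np.float32)*1000))
    G=P[r&sel(P,[.5,-.25,.14],[.75,0,.32])]; 
    m=G.mean(0); U,S,V=np.linalg.svd(G-m,full_matrices=False); pr=(G-m)@V[0]
    print("grip",len(G),m,V[0],pr.min(),pr.max())
    bl=(C[:,2]>120)&(C[:,0]<60)&(C[:,1]<110)&sel(P,[.6,.05,.01],[.8,.22,.06]); S_=P[bl]
    if len(S_)>8: print("stop",len(S_),S_.mean(0),S_[:,2].max(),cv2.minAreaRect(S_[:,:2].astype(np.float32)*1000))
    bd=P[sel(P,[.4,.03,.007],[.7,.23,.017])]; print("bed",len(bd),np.median(bd[:,2]),cv2.minAreaRect(bd[:,:2].astype(np.float32)*1000))
    dk=P[(C.max(1)<70)&sel(P,[.6,.09,.09],[.72,.17,.2])]
    if len(dk): print("pad",len(dk),dk.min(0),dk.max(0))
E
```

```text
scene box top [0.0565 0.0582 0.0594] 0.05716654172316238 706 ((552.7926635742188, 142.50082397460938), (62.2691650390625, 110.67455291748047), 84.61351776123047)
r2 0.03542063847283061 ((606.1486206054688, 302.17864990234375), (49.53879165649414, 78.76228332519531), 38.75971984863281)
grip 97 [ 0.6255 -0.1537  0.2219] [ 0.5661 -0.0736 -0.821 ] -0.019820601665971483 0.0374412903921809
stop 100 [0.722  0.1569 0.0303] 0.034363768061304145 ((721.8876953125, 150.28439331054688), (58.8511848449707, 12.941134452819824), 85.49720001220703)
bed 2421 0.009957737745642792 ((580.4296875, 139.829833984375), (142.32696533203125, 244.96728515625), 84.03346252441406)
pad 127 [0.6387 0.1273 0.1448] [0.6791 0.153  0.1843]
side box top [0.0562 0.0584 0.0599] 0.05706093972247783 402 ((548.5166625976562, 143.6050567626953), (63.70258331298828, 108.47643280029297), 85.92605590820312)
r2 0.03731841326887686 ((604.968017578125, 305.2964172363281), (42.799293518066406, 83.79708099365234), 38.25932312011719)
grip 87 [ 0.62   -0.148   0.2136] [ 0.5232  0.0085 -0.8522] -0.02805749621634849 0.03580072282122029
stop 47 [0.7143 0.1299 0.0321] 0.03943102123542097 ((714.582763671875, 129.31719970703125), (100.6129379272461, 10.613335609436035), 81.89662170410156)
bed 1352 0.010214454915406068 ((581.095947265625, 132.52572631835938), (161.8076171875, 255.38455200195312), 82.625732421875)
pad 49 [0.633  0.1285 0.1449] [0.6701 0.1551 0.1793]
```

```bash
cat > rot.py <<'E'
from h import *
np.set_printoptions(precision=4,suppress=True)
th=-.107
Rp=Ro.from_euler('z',th).as_matrix()
def target(tilt,sy):
    z=np.array([np.sin(tilt),0,-np.cos(tilt)]); y=np.array([0,sy,0]); x=np.cross(y,z)
    return Rp@np.stack([x,y,z],1)
def need(tilt,sy):
    R=Ro.from_euler('xyz',arm.get_state()["ee_rot"]).as_matrix()
    return np.degrees(Ro.from_matrix(target(tilt,sy)@R.T).as_rotvec())/6
E
python3 - <<'E'
from rot import *
for sy in (1,-1): print(need(np.radians(30),sy))
E
```

```text
[ 0.2984 -5.014  -3.1051]
[-7.0486 -0.4191 25.9887]
```

Request:
drive_tool --pt "0.62 0.9 0 0.03 -0.5 -0.31" --pt "0.62 0.9 0 0.03 -0.5 -0.31" --pt "0.62 0.9 0 0.03 -0.5 -0.31" --pt "0.62 0.9 0 0.03 -0.5 -0.31" --pt "0.62 0.9 0 0.03 -0.5 -0.31" --claw 0.45 --newtons 30

```text
t: 2.92
eef_pos: [0.2758, -0.4768, 0.2268]
ee_rot: [-3.119, 0.263, -3.077]
force: [0.0, 0.3, 0.3]
width: 0.0434
```

Request:
drive_tool --pt "0.62 0.9 0 0.03 -0.5 -0.31" --pt "0.62 0.9 0 0.03 -0.5 -0.31" --pt "0.62 0.9 0 0.03 -0.5 -0.31" --pt "0.62 0.9 0 0.03 -0.5 -0.31" --pt "0.62 0.9 0 0.03 -0.5 -0.31"

```text
t: 3.55
eef_pos: [0.3999, -0.297, 0.2273]
ee_rot: [3.141, 0.526, 3.033]
force: [-0.2, -0.5, 0.3]
width: 0.0393
```

Request:
drive_tool --pt "0.15 0.9 0 0 0 0" --pt "0.15 0.9 0 0 0 0" --pt "0.15 0.9 0 0 0 0" --pt "0.15 0.9 0 0 0 0" --pt "0.15 0.9 0 0 0 0"

```text
t: 4.18
eef_pos: [0.429, -0.1165, 0.2271]
ee_rot: [3.141, 0.524, 3.035]
force: [1.1, -0.7, 0.3]
width: 0.0394
```

Request:
drive_tool --pt "0.13 0.95 0 0 0 0" --pt "0.13 0.95 0 0 0 0" --pt "0.13 0.95 0 0 0 0" --pt "0.13 0.95 0 0 0 0" --pt "0.13 0.95 0 0 0 0"

```text
t: 4.8
eef_pos: [0.4606, 0.0707, 0.2379]
ee_rot: [3.135, 0.507, 3.035]
force: [1.6, -0.8, -0.2]
width: 0.0396
```

Request:
drive_tool --pt "0.14 0.95 -0.5 0 0 0" --pt "0.14 0.94 -0.5 0 0 0" --pt "0 0 -0.9 0 0 0" --pt "0 0 -0.9 0 0 0" --pt "0 0 -0.9 0 0 0"

```text
t: 5.42
eef_pos: [0.5032, 0.1181, 0.138]
ee_rot: [3.123, 0.398, 3.075]
force: [0.1, -0.1, -0.2]
width: 0.0392
```

Request:
drive_tool --pt "0 0 -0.8 0 0 0" --pt "0 0 -0.43 0 0 0" --pt "0 0 0 0 0 0"

```text
t: 5.8
eef_pos: [0.5129, 0.1181, 0.1079]
ee_rot: [3.125, 0.362, 3.077]
force: [-0.5, 0.2, 0.3]
width: 0.0393
```

```bash
python3 - <<'E'
from rot import *
s=arm.get_state(); print(s["q"],s["eef_pos"],s["ee_rot"])
for t in (0,8,15,30): print(t,need(np.radians(t),-1),need(np.radians(t),1))
E
```

```text
[ 0.6483  0.0481 -1.0161  0.8055 -0.3081 -3.0299] [0.5129 0.1181 0.1079] [3.1248 0.3617 3.0768]
0 [-5.3225  0.2124 29.0908] [ 0.1379  3.4554 -0.4278]
8 [-7.3362  0.3831 28.6653] [ 0.0264  2.1267 -0.4415]
15 [-9.0715  0.5312 28.1793] [-0.0707  0.964  -0.4522]
30 [-12.6762   0.8417  26.789 ] [-0.2775 -1.5276 -0.4712]
```

Request:
drive_tool --pt "0 0 0.5 0 0.6 -0.1" --pt "0 0 0.5 0 0.6 -0.1" --pt "0 0 0 0 0.6 -0.1" --pt "0 0 0 0 0.6 -0.1" --pt "0 0 0 0 0 0"

```text
t: 6.42
eef_pos: [0.5194, 0.1149, 0.1469]
ee_rot: [-3.134, 0.14, 3.039]
force: [-0.5, 0.0, -0.8]
width: 0.0397
```

```bash
python3 - <<'E'
from rot import *
s=arm.get_state(); print(s["q"],s["eef_pos"],s["ee_rot"])
for t in (5,8,15): print(t,need(np.radians(t),1))
E
```

```text
[ 0.6614  0.117  -0.5762  0.1443 -0.7869 -2.4331] [0.5194 0.1149 0.1469] [-3.1339  0.1397  3.0386]
5 [ 0.1246  0.4899 -0.03  ]
8 [ 0.0719 -0.0073 -0.0281]
15 [-0.051  -1.1675 -0.0236]
```

Request:
drive_tool --pt "-0.67 0.43 0 0 0 0" --pt "-0.67 0.43 0 0 0 0" --pt "0 0 -0.9 0 0 0" --pt "0 0 -0.9 0 0 0" --pt "0 0 -0.5 0 0 0"

```text
t: 7.05
eef_pos: [0.4633, 0.1477, 0.0527]
ee_rot: [-3.132, 0.138, 3.04]
force: [0.2, -0.2, 0.2]
width: 0.0395
```

```bash
python3 - <<'E'
from rot import *
s=arm.get_state(); print(s["q"],s["eef_pos"],s["ee_rot"],need(np.radians(8),1))
E
```

```text
[ 0.8007  0.1805 -0.8107  0.2344 -0.5131 -2.6741] [0.4633 0.1477 0.0527] [-3.1319  0.1381  3.0402] [ 0.0898 -0.024  -0.0411]
```

Request:
drive_tool --pt "0 0.06 -0.55 0 0 0" --pt "0 0 0 0 0 0" --pt "0.3 -0.032 0 0 0 0" --pt "0.3 -0.032 0 0 0 0" --pt "0.3 -0.032 0 0 -0.2 0"

```text
t: 7.68
eef_pos: [0.5028, 0.1477, 0.0329]
ee_rot: [-3.136, 0.161, 3.038]
force: [-2.1, 0.5, 0.8]
width: 0.0391
```

Request:
drive_tool --pt "0.3 -0.032 0 0 -0.2 0" --pt "0.3 -0.032 0 0 -0.2 0" --pt "0.3 -0.032 0 0 -0.2 0" --pt "0.3 -0.032 0 0 -0.2 0" --pt "0.3 -0.032 0 0 0 0"

```text
t: 8.3
eef_pos: [0.5617, 0.1396, 0.0324]
ee_rot: [3.14, 0.243, 3.037]
force: [-0.4, -0.3, -0.2]
width: 0.0397
```

```bash
python3 - <<'E'
from m import *
s=arm.get_state(); print(s["q"],s["eef_pos"],s["ee_rot"],s["force"])
for c in ["scene","side"]:
    P,C=cloud(c); r=red(C); B=P[r&sel(P,[.45,.07,.048],[.72,.21,.07])]
    print(len(B),cv2.minAreaRect(B[:,:2].astype(np.float32)*1000))
E
```

```text
[ 0.6389  0.2957 -0.8336  0.5687 -0.3057 -2.847 ] [0.5617 0.1396 0.0324] [3.1402 0.2433 3.0367] [-0.4436 -0.2901 -0.1514]
848 ((625.4192504882812, 131.02346801757812), (62.517513275146484, 116.23674011230469), 84.32440185546875)
226 ((647.58154296875, 132.636474609375), (62.260746002197266, 65.04025268554688), 82.20124816894531)
```

Request:
drive_tool --pt "0.25 -0.027 0 0 0 0" --pt "0.25 -0.027 0 0 0 0" --pt "0.1 -0.011 0 0 0 0" --pt "0.1 -0.011 0 0 0 0"

```text
t: 8.9
eef_pos: [0.589, 0.1376, 0.0317]
ee_rot: [3.14, 0.242, 3.037]
force: [-1.1, 0.3, 0.7]
width: 0.0395
```

Request:
drive_tool --pt "0.06 -0.006 0 0 0 0" --pt "0.05 -0.005 0 0 0 0"

```text
t: 9.15
eef_pos: [0.5916, 0.1367, 0.0314]
ee_rot: [3.141, 0.241, 3.037]
force: [-24.5, 9.0, 15.5]
width: 0.0395
```

Request:
drive_tool --pt "0 0 0 0 0 0" --pt "-0.2 0.021 0 0 0 0" --pt "-0.6 0.064 0 0 0 0" --pt "-0.6 0.064 0.6 0 0 0" --pt "0 0 0.9 0 0 0"

```text
t: 9.78
eef_pos: [0.5347, 0.1419, 0.0912]
ee_rot: [-3.141, 0.239, 3.038]
force: [1.7, 0.2, -0.0]
width: 0.0398
```

Request:
drive_tool --pt "0 0 0.9 0 0 0" --pt "0 -0.4 0.9 0 0 0" --pt "0 -0.9 0.8 0 0 0" --pt "0 -0.9 0.8 0 0 0" --pt "0 -0.9 0.5 0 0 0" --claw 1

```text
t: 10.4
eef_pos: [0.5374, 0.0183, 0.2498]
ee_rot: [3.139, 0.245, 3.038]
force: [1.0, 0.9, -0.3]
width: 0.0832
```

```bash
python3 - <<'E'
from m import *
s=arm.get_state(); print(s["q"],s["eef_pos"],s["ee_rot"],s["force"])
for c in ["scene","side"]:
    P,C=cloud(c); r=red(C); B=P[r&sel(P,[.45,.07,.048],[.72,.21,.07])]
    print(len(B),cv2.minAreaRect(B[:,:2].astype(np.float32)*1000))
    cal=arm.get_calibration(c)
    for n in ["bed","crank_axis","grip","rail"]:
        for q in arm.landmark_of(n,c)[:1]: print(c,n,round(q["score"],2),W(cal,q["point"]))
im,d=arm.grab_frame("scene"); save(cv2.resize(im[130:350,120:380],None,fx=2.6,fy=2.6),"s1.png")
E
```

```text
[ 0.4962 -0.0365 -0.5132  0.1731 -0.8967 -2.2656] [0.5374 0.0183 0.2498] [3.1388 0.2447 3.0375] [ 1.0404  0.9484 -0.2584]
853 ((657.5817260742188, 128.76556396484375), (61.812965393066406, 110.16001892089844), 83.71884155273438)
scene bed 0.56 [0.6575 0.1316 0.0106]
scene grip 0.58 [ 0.623  -0.1597  0.2064]
scene rail 0.71 [ 0.6828 -0.0789  0.4047]
415 ((654.6427001953125, 131.82876586914062), (61.201194763183594, 109.48332977294922), 82.84364318847656)
side crank_axis 0.91 [ 0.6311 -0.0989  0.157 ]
side grip 0.66 [ 0.6177 -0.154   0.2112]
side rail 0.67 [ 0.6831 -0.076   0.4024]
```

View pics/s1.png

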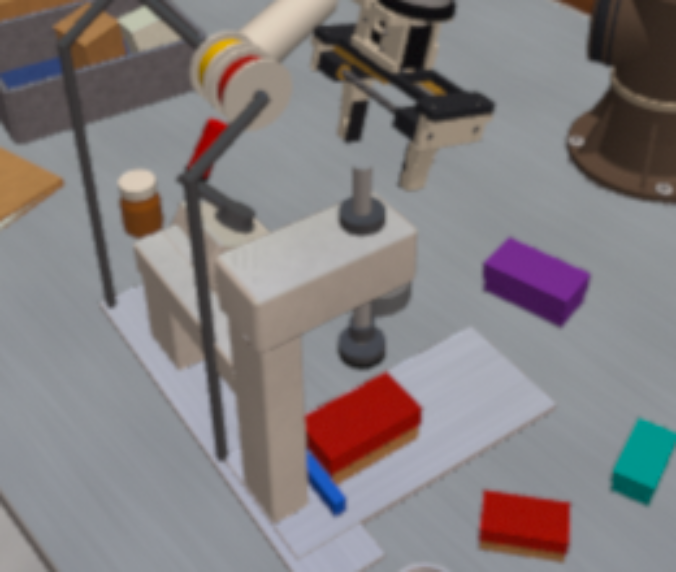

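```bash
cat > kin.py <<'E'
from rot import *
from scipy.optimize import least_squares
import itertools
D=[([-1.057,.359,.0115,0,-1.224,-.288],[.151,-.657,.226],[3.14,0,-2.916]),
([.6483,.0481,-1.0161,.8055,-.3081,-3.0299],[.5129,.1181,.1079],[3.1248,.3617,3.0768]),
([.6614,.117,-.5762,.1443,-.7869,-2.4331],[.5194,.1149,.1469],[-3.1339,.1397,3.0386]),
([.8007,.1805,-.8107,.2344,-.5131,-2.6741],[.4633,.1477,.0527],[-3.1319,.1381,3.0402]),
([.6389,.2957,-.8336,.5687,-.3057,-2.847],[.5617,.1396,.0324],[3.1402,.2433,3.0367]),
([.4962,-.0365,-.5132,.1731,-.8967,-2.2656],[.5374,.0183,.2498],[3.1388,.2447,3.0375])]
r=lambda a,x: Ro.from_euler(a,x).as_matrix()
def fk(q,p,s):
    R2=r('z',q[0])@r('y',q[1]); R3=R2@r('y',-q[2]); R5=R3@r('x',s[0]*q[3])@r('y',-q[4])
    # tool z along R5 x
    Rt=R5@r('x',s[1]*q[5])@r('x',p[6])@r('y',np.pi/2)
    pos=np.array([0,0,p[0]])+R2@[0,p[1],p[2]]+R3@[p[3],0,p[4]]+R5@[p[5],0,0]
    return pos,Rt
def fit():
    best=None
    for s in itertools.product((1,-1),(1,-1)):
      for off in (0,1.57,3.14,-1.57):
        def f(p):
            e=[]
            for q,x,o in D:
                a,R=fk(q,p,s); Rg=r('xyz',o)
                e+=list((a-x)*1000)+list(Ro.from_matrix(R@Rg.T).as_rotvec()*300)
            return e
        o=least_squares(f,[.4,-.19,.5,.5,0,.25,off])
        if best is None or o.cost<best[0]: best=(o.cost,o.x,s)
    return best
LO=np.array([-3.07,-1.43,-1.02,-3.03,-3.05,-3.03]);HI=np.array([3.07,2.12,1.25,1.67,0,3.03])
def ik(pos,R,q0,p,s):
    def f(q):
        a,Rr=fk(q,p,s); return list((a-pos)*100)+list(Ro.from_matrix(Rr@R.T).as_rotvec()*30)
    o=least_squares(f,np.clip(q0,LO+1e-3,HI-1e-3),bounds=(LO,HI)); return o.x,np.sqrt(2*o.cost)
E
cat > plan.py <<'E'
from kin import *
c,p,s=fit(); print(c,p,s)
n=Rp@[-.5,0,.866]; e1=Rp@[.866,0,.5]; e2=Rp@[0,1,0]
ax=np.array([.631,-.0975,.160]); cen=ax+.047*n
q=arm.get_state()["q"]
for psi in (0,180,-45,-90,45,90,135,-135):
  out=[];bad=0;qs=np.array(q); qs[5]+=np.radians(psi) if abs(qs[5]+np.radians(psi))<3 else 0
  for k in range(0,24):
    ph=-1.23-k*np.radians(24)*0.9
    T=target(np.radians(30),1)@r('z',np.radians(psi))
    tcp=cen+.065*(np.cos(ph)*e1+np.sin(ph)*e2)-.019*n
    qs,e=ik(tcp,T,qs,p,s); out.append(qs); bad=max(bad,e)
  out=np.array(out); print(psi,"err",round(bad,3),"min",out.min(0),"max",out.max(0))
E
python3 plan.py
```

```text
4709.428036897695 [ 0.2143 -0.1543  0.6889  0.3952  0.0764  0.5499 -1.5708] (-1, -1)
0 err 0.0 min [ 0.0674 -0.0657 -1.004   0.3399 -0.3897 -2.998 ] max [ 0.4758  0.0472 -0.6934  0.9797 -0.2007 -2.0577]
180 err 0.0 min [ 0.0674 -0.0657 -1.004   0.3399 -0.3897  0.1436] max [ 0.4758  0.0472 -0.6934  0.9797 -0.2007  1.0839]
-45 err 0.0 min [ 0.0674 -0.0657 -1.004   0.3399 -0.3897 -2.2126] max [ 0.4758  0.0472 -0.6934  0.9797 -0.2007 -1.2723]
-90 err 0.0 min [ 0.0674 -0.0657 -1.004   0.3399 -0.3897 -1.4272] max [ 0.4758  0.0472 -0.6934  0.9797 -0.2007 -0.4869]
45 err 3.001 min [ 0.0674 -0.0384 -0.9406  0.3399 -0.3795 -3.03  ] max [ 0.2915  0.0491 -0.6828  0.5067 -0.1919 -2.8431]
90 err 0.0 min [ 0.0674 -0.0657 -1.004   0.3399 -0.3897  1.7144] max [ 0.4758  0.0472 -0.6934  0.9797 -0.2007  2.6547]
135 err 0.0 min [ 0.0674 -0.0657 -1.004   0.3399 -0.3897  0.929 ] max [ 0.4758  0.0472 -0.6934  0.9797 -0.2007  1.8693]
-135 err 0.0 min [ 0.0674 -0.0657 -1.004   0.3399 -0.3897 -0.6418] max [ 0.4758  0.0472 -0.6934  0.9797 -0.2007  0.2985]
```

```bash
cat > kin2.py <<'E'
from kin import *
def fk(q,p,s):
    R2=r('z',q[0])@r('y',q[1]); R3=R2@r('y',-q[2]); R4=R3@r('x',s[0]*q[3]); R5=R4@r('y',-q[4])
    Rt=R5@r('x',s[1]*q[5])@r('x',-np.pi/2)@r('y',np.pi/2)
    Rz=r('z',q[0])
    pos=np.array([0,0,p[0]])+Rz@[p[1],p[2],0]+R2@[0,0,p[3]]+R3@[p[4],0,p[5]]+R4@[0,p[6],p[7]]+R5@[p[8],0,0]
    return pos,Rt
import kin; kin.fk=fk
def fit():
    out=[]
    for s in itertools.product((1,-1),(1,-1)):
        def f(p,w=1):
            e=[]
            for q,x,o in D:
                a,R=fk(q,p,s)
                e+=list((a-x)*1000)
                if w: e+=list(Ro.from_matrix(R@r('xyz',o).T).as_rotvec()*300)
            return e+list((p-P0)*2)
        P0=np.array([.3,0,-.15,.5,.5,0,0,0,.3])
        o=least_squares(f,P0); out.append((o.cost,s,o.x,np.array(o.fun)))
    out.sort(key=lambda t:t[0]); return out
if __name__=="__main__":
    for o in fit()[:2]: print(o[0],o[1],o[2]); print(o[3][:36].reshape(-1,6))
E
python3 kin2.py
```

```text
0.2702132317773082 (-1, -1) [ 0.201   0.0001 -0.0007  0.6015  0.4628 -0.0004 -0.1909  0.0008  0.3809]
[[-0.1203 -0.1047  0.0249 -0.2818 -0.0032  0.0611]
 [ 0.0904 -0.0364 -0.0552  0.0253 -0.0075  0.013 ]
 [-0.1361  0.0217  0.0163  0.0395 -0.0064 -0.0079]
 [-0.1534  0.0717  0.0798 -0.0153  0.014   0.0272]
 [-0.0058  0.0627 -0.0249  0.0032  0.0064 -0.017 ]
 [ 0.0662 -0.0498 -0.0406 -0.0039  0.0007 -0.0101]]
195719.2999718205 (1, -1) [-0.1085  0.0571 -0.489   0.4158  0.4725  0.1417  0.2631 -0.1334 -0.1057]
[[ -28.0951  -20.432     7.4468   -0.2818   -0.0032    0.0611]
 [  15.5056  -10.9613    0.6229  186.9389  141.5701 -422.5956]
 [   2.074    11.9072   -3.1017   52.5927   40.8966  -55.336 ]
 [  -0.819    21.5151   -2.7428   53.6163   55.3072 -117.6415]
 [ -20.7608   -2.6365    5.3479  117.0463   86.9508 -308.5177]
 [ -22.3496    9.1177   -7.5715   81.1472   43.9362  -47.6658]]
```

```bash
cat > plan2.py <<'E'
from kin2 import *
_,s,p,_=fit()[0]
def setaxis(ax):
    return np.array(ax)+.047*n
n=Rp@[-.5,0,.866]; e1=Rp@[.866,0,.5]; e2=Rp@[0,1,0]
cen=setaxis([.631,-.0975,.160])
if __name__=="__main__":
  q=arm.get_state()["q"]
  for tl in (30,25,20,15):
   for psi in (0,180,-45,-90):
    out=[];errs=[];qs=np.array(q); qs[5]+=np.radians(psi)
    for k in range(0,28):
      ph=-1.23-k*np.radians(26)
      T=target(np.radians(tl),1)@r('z',np.radians(-psi))
      g=cen+.065*(np.cos(ph)*e1+np.sin(ph)*e2); tcp=g+T[:,2]*.019
      qs,e=ik(tcp,T,qs,p,s); out.append(qs); errs.append(e)
    out=np.array(out); print(tl,psi,"err",round(max(errs),3),np.sum(np.array(errs)>.05),"min",out.min(0),"max",out.max(0), "dq",abs(np.diff(out,axis=0)).max(0)) 
E
python3 plan2.py
```

```text
30 0 err 0.998 8 min [-0.0018 -0.0048 -1.02    0.3385 -0.3572 -2.9721] max [ 0.2653  0.1044 -0.6244  1.2086 -0.0574 -2.0773] dq [0.1041 0.0271 0.1386 0.3323 0.1056 0.2789]
30 180 err 0.998 8 min [-0.0018 -0.0048 -1.02    0.3385 -0.3572  0.1695] max [ 0.2653  0.1044 -0.6244  1.2086 -0.0574  1.0643] dq [0.1041 0.0271 0.1386 0.3323 0.1056 0.2789]
30 -45 err 3.118 19 min [ 0.0861  0.006  -0.8909  0.3385 -0.3873 -3.03  ] max [ 0.3072  0.1048 -0.6244  0.5083 -0.1857 -2.8627] dq [0.0586 0.0249 0.0963 0.0909 0.0679 0.1037]
30 -90 err 7.913 28 min [-0.0189  0.0454 -0.6548 -0.2943 -0.5075 -3.03  ] max [ 0.1425  0.141  -0.3759 -0.1723 -0.3228 -3.03  ] dq [0.0398 0.0221 0.0636 0.0312 0.0421 0.    ]
25 0 err 0.0 0 min [ 0.0995  0.0182 -0.9015  0.1905 -0.5315 -2.5239] max [ 0.3464  0.1383 -0.4919  0.5936 -0.2832 -1.9292] dq [0.0539 0.0274 0.093  0.125  0.0577 0.1704]
25 180 err 0.0 0 min [ 0.0995  0.0182 -0.9015  0.1905 -0.5315  0.6177] max [ 0.3464  0.1383 -0.4919  0.5936 -0.2832  1.2124] dq [0.0539 0.0274 0.093  0.125  0.0577 0.1704]
25 -45 err 1.714 12 min [ 0.0995  0.0251 -0.8337  0.1905 -0.53
[... 966 characters left out ...]
415 0.    ]
15 0 err 0.0 0 min [ 0.0817  0.0949 -0.6235  0.0708 -0.8201 -2.1459] max [ 0.3398  0.2181 -0.2832  0.1843 -0.6116 -1.8048] dq [0.0652 0.0277 0.0777 0.0315 0.0466 0.0905]
15 180 err 0.0 0 min [ 0.0817  0.0949 -0.6235  0.0708 -0.8201  0.9957] max [ 0.3398  0.2181 -0.2832  0.1843 -0.6116  1.3368] dq [0.0652 0.0277 0.0777 0.0315 0.0466 0.0905]
15 -45 err 0.0 0 min [ 0.0817  0.0949 -0.6235  0.0708 -0.8201 -2.9313] max [ 0.3398  0.2181 -0.2832  0.1843 -0.6116 -2.5902] dq [0.0652 0.0277 0.0777 0.0315 0.0466 0.0905]
15 -90 err 8.591 28 min [-0.0421  0.1357 -0.4548 -0.2633 -0.884  -3.03  ] max [ 0.0984  0.2436 -0.1601 -0.1504 -0.6992 -3.03  ] dq [0.034  0.0247 0.0673 0.0283 0.0421 0.    ]
```

```bash
python3 - <<'E'
from plan2 import *
s_=arm.get_state(); T=target(np.radians(25),1); print("need",need(np.radians(25),1), s_["eef_pos"])
z=T[:,2]; g=np.array([.6203,-.157,.2095]); fin=g+z*.019; print(z,fin,fin-z*.09)
q,e=ik(fin-z*.09,T,s_["q"],p,s); print(q,e)
z0=np.load("scene0.npz")["d"]; cal=arm.get_calibration("scene")
for (u,v) in ((240,133),(232,142),(210,157),(202,150),(222,132)): print((u,v),back(cal,z0,np.array([u]),np.array([v])))
E
```

```text
need [-0.2043 -1.85   -0.0382] [0.5371 0.0196 0.2472]
[ 0.4202 -0.0451 -0.9063] [ 0.6283 -0.1579  0.1923] [ 0.5905 -0.1538  0.2738]
[ 0.1249 -0.0267 -0.4974  0.1551 -0.68   -1.9026] 2.77692022326556e-14
(240, 133) [[ 0.1611 -0.5537  0.0603]]
(232, 142) [[ 0.2223 -0.5308  0.049 ]]
(210, 157) [[0.7093 0.0371 0.4257]]
(202, 150) [[1.1155 0.6534 0.8641]]
(222, 132) [[ 0.1401 -0.7122 -0.0044]]
```

Request:
drive_tool --pt "0.26 -0.86 0.14 -0.04 -0.37 -0.01" --pt "0.26 -0.86 0.14 -0.04 -0.37 -0.01" --pt "0.26 -0.86 0.14 -0.04 -0.37 -0.01" --pt "0.26 -0.86 0.14 -0.04 -0.37 -0.01" --pt "0.26 -0.86 0.14 -0.04 -0.37 -0.01" --claw 1

```text
t: 11.58
eef_pos: [0.5895, -0.1536, 0.2758]
ee_rot: [3.141, 0.438, 3.033]
force: [-0.9, 0.6, 0.2]
width: 0.0877
```

```bash
python3 - <<'E'
from m import *
import rot
s=arm.get_state(); print(s["q"],s["eef_pos"],s["ee_rot"],s["width"],rot.need(np.radians(25),1))
cal=arm.get_calibration("wrist"); im,d=arm.grab_frame("wrist"); save(im,"w1.png"); np.savez("w1.npz",d=d,im=im)
v,u=np.nonzero(d>0); P=back(cal,d,u,v); C=im[v,u].astype(int)
G=P[red(C)&sel(P,[.5,-.25,.14],[.75,0,.32])]; print(len(G))
if len(G)>20:
    m=G.mean(0); V=np.linalg.svd(G-m,full_matrices=False)[2]; pr=(G-m)@V[0]; print(m,V[0],pr.min(),pr.max())
    from scipy.optimize import least_squares
    n=rot.Rp@[-.5,0,.866]; e1=rot.Rp@[.866,0,.5]; e2=rot.Rp@[0,1,0]
    A=np.c_[G@e1,G@e2]
    o=least_squares(lambda c: np.hypot(*(A-c).T)-.013,A.mean(0)+[0,0],loss='soft_l1',f_scale=.002)
    h=G@n; print("axis pt",o.x[0]*e1+o.x[1]*e2+n*(np.percentile(h,99)-.027), "h",np.percentile(h,[1,99]),np.abs(o.fun).mean())
for nm in("grip","crank_axis"):
    for c in("wrist","scene","side"):
        if c!="wrist": arm.grab_frame(c); k=arm.get_calibration(c)
        else: k=cal
        for q in arm.landmark_of(nm,c)[:1]: print(nm,c,round(q["score"],2),W(k,q["point"]))
E
```

```text
[ 0.1258 -0.0298 -0.4964  0.1553 -0.6823 -1.9046] [ 0.5895 -0.1536  0.2758] [3.1405 0.4381 3.0329] 0.0876960054099568 [-0.0072  0.0182  0.0115]
973
[ 0.6065 -0.1571  0.2319] [ 0.2447  0.0327 -0.969 ] -0.07935794653659728 0.052046584959733605
axis pt [ 0.6203 -0.1577  0.2152] h [-0.1562 -0.1034] 0.004086170950736523
grip wrist 0.93 [ 0.6226 -0.1582  0.2162]
grip scene 0.59 [ 0.6193 -0.1572  0.21  ]
grip side 0.42 [ 0.6199 -0.1549  0.2084]
crank_axis wrist 0.61 [ 0.6289 -0.1015  0.1584]
crank_axis scene 0.73 [ 0.6313 -0.0955  0.1594]
crank_axis side 0.97 [ 0.628  -0.0988  0.1554]
```

View pics/w1.png

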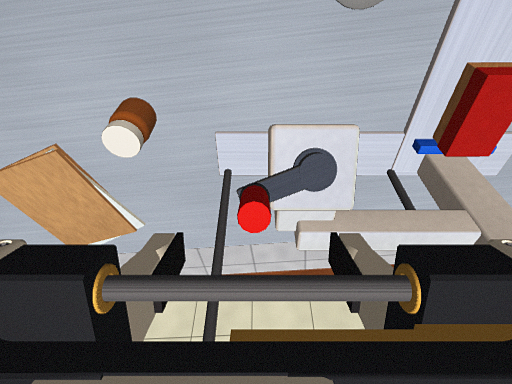

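Request:
drive_tool --pt "0.245 -0.03 -0.5 0 0 0" --pt "0.245 -0.03 -0.5 0 0 0" --pt "0.245 -0.03 -0.5 0 0 0" --pt "0.245 -0.03 -0.5 0 0 0" --pt "0 0 0 0 0 0"

```text
t: 12.75
eef_pos: [0.6277, -0.1575, 0.1938]
ee_rot: [3.141, 0.434, 3.033]
force: [-0.2, 0.4, 0.7]
width: 0.0874
```

Request:
drive_tool --pt "0 0 0 0 0 0" --pt "0 0 0 0 0 0" --pt "0 0 0 0 0 0" --pt "0 0 0 0 0 0" --pt "0 0 0 0 0 0" --claw 0 --newtons 40

```text
t: 13.38
eef_pos: [0.6283, -0.1577, 0.196]
ee_rot: [3.14, 0.437, 3.032]
force: [0.5, 0.2, -0.3]
width: 0.0431
```

```bash
python3 - <<'E'
from plan2 import *
st=arm.get_state(); print(st)
T=Ro.from_euler('xyz',st["ee_rot"]).as_matrix(); g=st["eef_pos"]-.019*T[:,2]; print("g",g)
cen=np.array([.630,-.0985,.160])+.047*n; d=g-cen; print("rel e1,e2,n",d@e1,d@e2,d@n, np.hypot(d@e1,d@e2))
E
```

```text
{'t': 13.375, 'q': array([ 0.1031,  0.1091, -0.5584,  0.191 , -0.4818, -1.9337]), 'qd': array([ 0.0015,  0.0027,  0.0009,  0.0014,  0.001 , -0.0002]), 'joint_efforts': array([  0.0086, -35.7253,  26.6765,   5.9263,   1.2436,   0.0159]), 'eef_pos': array([ 0.6283, -0.1577,  0.196 ]), 'ee_rot': array([3.1401, 0.4374, 3.032 ]), 'force': array([ 0.5247,  0.1743, -0.2616]), 'moment': array([ 0.0912,  1.4153, -0.0082]), 'width': 0.043092591556698215}
g [ 0.6203 -0.1569  0.2132]
rel e1,e2,n 0.023684931451207602 -0.05907099589376118 0.0007766996851108261 0.06364242715146204
```

Request:
drive_tool --pt "0 0 0 0 0 0" --pt "0 0 0 0 0 0" --pt "0 0 0 0 0 0" --pt "0 0 0 0 0 0"

```text
t: 13.88
eef_pos: [0.6275, -0.1592, 0.1954]
ee_rot: [-3.142, 0.435, 3.031]
force: [-0.0, -9.6, 0.3]
width: 0.0253
```

```bash
cat > wind.py <<'E'
from plan2 import *
import sys
np.set_printoptions(precision=3,suppress=True)
# TCP circle centre: from crank axis estimate; tool tilt fixed
T=target(np.radians(25),1); z=T[:,2]
def rows(step,N,C0,corr=True):
    st=arm.get_state(); x=st["eef_pos"]; d=x-C0
    ph0=np.arctan2(d@e2,d@e1); print("phi",np.degrees(ph0),"r",np.hypot(d@e1,d@e2),"ax",d@n,"F",st["force"]@np.stack([e1,e2,n],1),"rotneed",need(np.radians(25),1),"q",st["q"])
    rad=np.array([np.cos(ph0),0]); F=st["force"]; er=np.cos(ph0)*e1+np.sin(ph0)*e2; print("F rad",F@er,"F tan cw",F@(np.sin(ph0)*e1-np.cos(ph0)*e2))
    cur=x.copy(); out=[]
    for k in range(1,N+1):
        ph=ph0-np.radians(step)*k
        w=C0+.065*(np.cos(ph)*e1+np.sin(ph)*e2)
        u=np.round((w-cur)/.04,2); cur=cur+u*.04; out.append([*u.tolist(),0,0,0])
    for i in range(0,N,5): print(out[i:i+5])
# centre so that the grasp TCP start lies at phi -1.197
C0=np.array([.6283,-.1590,.196])-.065*(np.cos(-1.197)*e1+np.sin(-1.197)*e2)
E
python3 -c "
from wind import *
print(C0); rows(12,10,C0)"
```

```text
[ 0.614 -0.097  0.184]
phi -69.4755702766349 r 0.06494832494588257 ax -8.158777675750756e-05 F [ 1.037 -9.503 -0.232] rotneed [-0.001 -0.008  0.034] q [ 0.101  0.11  -0.559  0.192 -0.483 -1.934]
F rad 9.262985996553947 F tan cw 2.3602160826469354
[[-0.29, -0.06, -0.16, 0, 0, 0], [-0.3, 0.02, -0.17, 0, 0, 0], [-0.28, 0.09, -0.17, 0, 0, 0], [-0.26, 0.15, -0.16, 0, 0, 0], [-0.22, 0.21, -0.14, 0, 0, 0]]
[[-0.18, 0.27, -0.12, 0, 0, 0], [-0.13, 0.3, -0.09, 0, 0, 0], [-0.07, 0.32, -0.06, 0, 0, 0], [-0.0, 0.34, -0.02, 0, 0, 0], [0.05, 0.34, 0.01, 0, 0, 0]]
```

Request:
drive_tool --pt "-0.29 -0.06 -0.16 0 0 0" --pt "-0.3 0.02 -0.17 0 0 0" --pt "-0.28 0.09 -0.17 0 0 0" --pt "-0.26 0.15 -0.16 0 0 0" --pt "-0.22 0.21 -0.14 0 0 0"

```text
t: 14.5
eef_pos: [0.5717, -0.1433, 0.1623]
ee_rot: [-3.141, 0.433, 3.029]
force: [-2.9, -9.7, 1.0]
width: 0.0256
```

```bash
python3 -c "
from wind import *
rows(12,10,C0)
P=None
from m import cloud,sel
P,C=cloud('scene'); dk=P[(C.max(1)<70)&sel(P,[.6,.09,.07],[.72,.17,.2])]; print('pad',dk.min(0),dk.max(0))"
```

```text
phi -130.36145311407716 r 0.06689166031947327 ax -0.00015108705040575701 F [ -1.101 -10.001   1.756] rotneed [ 0.001 -0.034  0.052] q [ 0.143  0.049 -0.756  0.306 -0.361 -2.09 ]
F rad 8.333531541821335 F tan cw -5.637712941828885
[[-0.15, 0.3, -0.1, 0, 0, 0], [-0.12, 0.3, -0.09, 0, 0, 0], [-0.06, 0.33, -0.05, 0, 0, 0], [-0.01, 0.34, -0.03, 0, 0, 0], [0.06, 0.34, 0.02, 0, 0, 0]]
[[0.12, 0.31, 0.04, 0, 0, 0], [0.17, 0.28, 0.08, 0, 0, 0], [0.22, 0.24, 0.11, 0, 0, 0], [0.25, 0.18, 0.14, 0, 0, 0], [0.28, 0.12, 0.15, 0, 0, 0]]
pad [0.6454 0.1259 0.1371] [0.6798 0.1541 0.176 ]
```

```bash
echo "C0=C0-.002*e2" >> wind.py; python3 -c "
from wind import *
rows(13,15,C0)"
```

```text
phi -132.66010175062985 r 0.06545170595938578 ax -0.00016226701180110082 F [-5.21  -5.482  3.534] rotneed [-0.006 -0.031  0.047] q [ 0.144  0.047 -0.76   0.307 -0.359 -2.093]
F rad 7.5621476659793005 F tan cw 0.11668096665593695
[[-0.17, 0.31, -0.11, 0, 0, 0], [-0.12, 0.34, -0.09, 0, 0, 0], [-0.04, 0.36, -0.05, 0, 0, 0], [0.03, 0.37, -0.0, 0, 0, 0], [0.1, 0.35, 0.03, 0, 0, 0]]
[[0.17, 0.32, 0.08, 0, 0, 0], [0.22, 0.27, 0.11, 0, 0, 0], [0.27, 0.21, 0.14, 0, 0, 0], [0.3, 0.13, 0.17, 0, 0, 0], [0.31, 0.06, 0.17, 0, 0, 0]]
[[0.32, -0.03, 0.19, 0, 0, 0], [0.3, -0.11, 0.18, 0, 0, 0], [0.27, -0.19, 0.16, 0, 0, 0], [0.23, -0.25, 0.15, 0, 0, 0], [0.17, -0.31, 0.11, 0, 0, 0]]
```

Request:
drive_tool --pt "-0.17 0.31 -0.11 0 0 0" --pt "-0.12 0.34 -0.09 0 0 0" --pt "-0.04 0.36 -0.05 0 0 0" --pt "0.03 0.37 0 0 0 0" --pt "0.1 0.35 0.03 0 0 0"

```text
t: 15.18
eef_pos: [0.5604, -0.0751, 0.1513]
ee_rot: [-3.138, 0.428, 3.029]
force: [-21.7, -1.5, 9.9]
width: 0.0255
```

```bash
python3 -c "
from wind import *
rows(13,10,C0)"
```

```text
phi 164.7909686681157 r 0.06718368585445468 ax -0.00044976364562748555 F [-13.583  -3.805  19.27 ] rotneed [ 0.024 -0.085  0.068] q [ 0.27   0.019 -0.897  0.564 -0.301 -2.465]
F rad 12.10937211159084 F tan cw -7.235412941097564
[[0.19, 0.31, 0.1, 0, 0, 0], [0.21, 0.28, 0.11, 0, 0, 0], [0.27, 0.22, 0.13, 0, 0, 0], [0.29, 0.15, 0.17, 0, 0, 0], [0.32, 0.07, 0.17, 0, 0, 0]]
[[0.31, -0.01, 0.19, 0, 0, 0], [0.31, -0.1, 0.18, 0, 0, 0], [0.28, -0.17, 0.17, 0, 0, 0], [0.23, -0.24, 0.15, 0, 0, 0], [0.18, -0.3, 0.12, 0, 0, 0]]
```

```bash
echo "C0=C0-.002*e1+.0015*n" >> wind.py; python3 -c "
from wind import *
rows(13,15,C0)"
```

```text
phi 164.3303040442977 r 0.0652559296357406 ax -0.0019496976456274445 F [-13.583  -3.805  19.27 ] rotneed [ 0.024 -0.085  0.068] q [ 0.27   0.019 -0.897  0.564 -0.301 -2.465]
F rad 12.050807796701212 F tan cw -7.332538769903737
[[0.14, 0.33, 0.11, 0, 0, 0], [0.21, 0.28, 0.11, 0, 0, 0], [0.26, 0.21, 0.14, 0, 0, 0], [0.3, 0.15, 0.16, 0, 0, 0], [0.32, 0.07, 0.18, 0, 0, 0]]
[[0.31, -0.02, 0.18, 0, 0, 0], [0.31, -0.1, 0.18, 0, 0, 0], [0.27, -0.17, 0.17, 0, 0, 0], [0.24, -0.24, 0.15, 0, 0, 0], [0.17, -0.3, 0.12, 0, 0, 0]]
[[0.12, -0.34, 0.08, 0, 0, 0], [0.04, -0.37, 0.05, 0, 0, 0], [-0.03, -0.36, 0.01, 0, 0, 0], [-0.1, -0.35, -0.04, 0, 0, 0], [-0.16, -0.32, -0.07, 0, 0, 0]]
```

Request:
drive_tool --pt "0.14 0.33 0.11 0 0 0" --pt "0.21 0.28 0.11 0 0 0" --pt "0.26 0.21 0.14 0 0 0" --pt "0.3 0.15 0.16 0 0 0" --pt "0.32 0.07 0.18 0 0 0"

```text
t: 15.8
eef_pos: [0.6135, -0.0323, 0.1797]
ee_rot: [-3.139, 0.43, 3.031]
force: [5.8, -18.3, -22.5]
width: 0.0258
```

```bash
python3 -c "
from wind import *
rows(13,10,C0)"
```

```text
phi 95.96802182657417 r 0.0662495487916282 ax -0.0015254942822586688 F [ -4.569 -17.542 -23.375] rotneed [ 0.017 -0.067  0.047] q [ 0.349  0.069 -0.746  0.488 -0.411 -2.447]
F rad -16.972092893039004 F tan cw -6.367740298087885
[[0.3, -0.07, 0.22, 0, 0, 0], [0.3, -0.12, 0.18, 0, 0, 0], [0.26, -0.19, 0.16, 0, 0, 0], [0.22, -0.26, 0.14, 0, 0, 0], [0.16, -0.31, 0.12, 0, 0, 0]]
[[0.1, -0.35, 0.07, 0, 0, 0], [0.02, -0.36, 0.04, 0, 0, 0], [-0.05, -0.37, -0.01, 0, 0, 0], [-0.11, -0.34, -0.04, 0, 0, 0], [-0.18, -0.31, -0.09, 0, 0, 0]]
```

```bash
cat >> wind.py <<'E'
PTS=[[.6275,-.1592,.1954],[.5717,-.1433,.1623],[.5604,-.0751,.1513],[.6135,-.0323,.1797]]
def refit(pts):
    A=np.array(pts)
    o=least_squares(lambda c: np.r_[np.hypot((A-c)@e1,(A-c)@e2)-.065,((A-c)@n)],C0)
    print("fit",o.x,"shift",(o.x-C0)@np.stack([e1,e2,n],1),"res mm",o.fun*1e3); return o.x
E
python3 -c "
from wind import *
C=refit(PTS); rows(13,10,C); rows(13,10,C-.001*e2)"
```

```text
fit [ 0.613 -0.097  0.183] shift [ 0.     0.001 -0.002] res mm [-0.045  0.028 -0.035 -0.012  0.069 -0.006 -0.272  0.209]
phi 96.10257507624755 r 0.06499672479545064 ax 0.00017622407419234365 F [ -4.569 -17.542 -23.375] rotneed [ 0.017 -0.067  0.047] q [ 0.349  0.069 -0.746  0.488 -0.411 -2.447]
F rad -16.95709212286575 F tan cw -6.407579918384294
[[0.32, -0.04, 0.18, 0, 0, 0], [0.3, -0.11, 0.18, 0, 0, 0], [0.26, -0.2, 0.16, 0, 0, 0], [0.22, -0.26, 0.15, 0, 0, 0], [0.17, -0.31, 0.11, 0, 0, 0]]
[[0.09, -0.34, 0.07, 0, 0, 0], [0.03, -0.37, 0.04, 0, 0, 0], [-0.05, -0.36, -0.0, 0, 0, 0], [-0.12, -0.35, -0.05, 0, 0, 0], [-0.18, -0.31, -0.08, 0, 0, 0]]
phi 96.01027411593194 r 0.06599114359206214 ax 0.0001762240741923519 F [ -4.569 -17.542 -23.375] rotneed [ 0.017 -0.067  0.047] q [ 0.349  0.069 -0.746  0.488 -0.411 -2.447]
F rad -16.967392442206496 F tan cw -6.380254492259014
[[0.32, -0.06, 0.18, 0, 0, 0], [0.3, -0.12, 0.18, 0, 0, 0], [0.26, -0.19, 0.16, 0, 0, 0], [0.22, -0.26, 0.15, 0, 0, 0], [0.16, -0.31, 0.11, 0, 0, 0]]
[[0.1, -0.35, 0.08, 0, 0, 0], [0.02, -0.37, 0.03, 0, 0, 0], [-0.04, -0.36, -0.0, 0, 0, 0], [-0.12, -0.35, -0.05, 0, 0, 0], [-0.18, -0.31, -0.08, 0, 0, 0]]
```

```bash
sed -i 's/cur=x.copy()/cur=x-F\/6400/' wind.py; cat >> wind.py <<'E'
C0=refit(PTS)
E
python3 -c "
from wind import *
rows(13,10,C0)"
```

```text
fit [ 0.613 -0.097  0.183] shift [ 0.     0.001 -0.002] res mm [-0.045  0.028 -0.035 -0.012  0.069 -0.006 -0.272  0.209]
phi 96.10257507624755 r 0.06499672479545064 ax 0.00017622407419234365 F [ -4.569 -17.542 -23.375] rotneed [ 0.017 -0.067  0.047] q [ 0.349  0.069 -0.746  0.488 -0.411 -2.447]
F rad -16.95709212286575 F tan cw -6.407579918384294
[[0.34, -0.11, 0.09, 0, 0, 0], [0.3, -0.12, 0.18, 0, 0, 0], [0.27, -0.19, 0.17, 0, 0, 0], [0.22, -0.26, 0.14, 0, 0, 0], [0.16, -0.31, 0.11, 0, 0, 0]]
[[0.09, -0.34, 0.08, 0, 0, 0], [0.03, -0.37, 0.03, 0, 0, 0], [-0.05, -0.36, -0.0, 0, 0, 0], [-0.11, -0.35, -0.05, 0, 0, 0], [-0.18, -0.31, -0.08, 0, 0, 0]]
```

Request:
drive_tool --pt "0.34 -0.11 0.09 0 0 0" --pt "0.3 -0.12 0.18 0 0 0" --pt "0.27 -0.19 0.17 0 0 0" --pt "0.22 -0.26 0.14 0 0 0" --pt "0.16 -0.31 0.11 0 0 0"

```text
t: 16.42
eef_pos: [0.6655, -0.0715, 0.2113]
ee_rot: [-3.141, 0.434, 3.031]
force: [-24.6, -0.1, 7.6]
width: 0.0255
```

```bash
python3 -c "
from wind import *
rows(13,10,C0)"
```

```text
fit [ 0.613 -0.097  0.183] shift [ 0.     0.001 -0.002] res mm [-0.045  0.028 -0.035 -0.012  0.069 -0.006 -0.272  0.209]
phi 28.601552484611886 r 0.06522420645013512 ax -0.00035252741927229255 F [-17.372  -2.736  18.795] rotneed [-0.001 -0.021  0.036] q [ 0.26   0.127 -0.543  0.315 -0.514 -2.186]
F rad -16.561707824810306 F tan cw -5.914218409497187
[[-0.02, -0.35, 0.1, 0, 0, 0], [0.01, -0.37, 0.03, 0, 0, 0], [-0.06, -0.36, -0.01, 0, 0, 0], [-0.13, -0.34, -0.05, 0, 0, 0], [-0.19, -0.3, -0.09, 0, 0, 0]]
[[-0.25, -0.25, -0.13, 0, 0, 0], [-0.28, -0.18, -0.15, 0, 0, 0], [-0.31, -0.1, -0.17, 0, 0, 0], [-0.32, -0.01, -0.19, 0, 0, 0], [-0.31, 0.06, -0.18, 0, 0, 0]]
```

```bash
sed -i 's/6400/9000/' wind.py; python3 -c "
from wind import *
rows(13,10,C0)" | tail -2
```

```text
[[0.01, -0.35, 0.1, 0, 0, 0], [0.01, -0.37, 0.02, 0, 0, 0], [-0.06, -0.36, -0.01, 0, 0, 0], [-0.13, -0.34, -0.05, 0, 0, 0], [-0.2, -0.3, -0.09, 0, 0, 0]]
[[-0.24, -0.25, -0.13, 0, 0, 0], [-0.28, -0.18, -0.15, 0, 0, 0], [-0.31, -0.09, -0.17, 0, 0, 0], [-0.32, -0.02, -0.18, 0, 0, 0], [-0.32, 0.06, -0.19, 0, 0, 0]]
```

Request:
drive_tool --pt "0.01 -0.35 0.1 0 0 0" --pt "0.01 -0.37 0.02 0 0 0" --pt "-0.06 -0.36 -0.01 0 0 0" --pt "-0.13 -0.34 -0.05 0 0 0" --pt "-0.2 -0.3 -0.09 0 0 0"

```text
t: 17.05
eef_pos: [0.6557, -0.1376, 0.2106]
ee_rot: [3.138, 0.442, 3.033]
force: [11.1, 4.2, -16.9]
width: 0.0259
```

```bash
python3 -c "
from wind import *
rows(13,10,C0)
from m import cloud,sel
P,C=cloud('scene'); dk=P[(C.max(1)<70)&sel(P,[.6,.09,.07],[.72,.17,.2])]; print('pad',dk.min(0),dk.max(0))"
```

```text
fit [ 0.613 -0.097  0.183] shift [ 0.     0.001 -0.002] res mm [-0.045  0.028 -0.035 -0.012  0.069 -0.006 -0.272  0.209]
phi -33.059483646854204 r 0.06516184511308985 ax 0.00034288643387382037 F [  0.704   5.315 -19.961] rotneed [-0.023  0.054 -0.002] q [ 0.137  0.128 -0.506  0.205 -0.515 -1.973]
F rad -2.309395234064619 F tan cw -4.8390236060712555
[[-0.2, -0.25, -0.17, 0, 0, 0], [-0.28, -0.19, -0.15, 0, 0, 0], [-0.3, -0.12, -0.17, 0, 0, 0], [-0.32, -0.04, -0.18, 0, 0, 0], [-0.31, 0.04, -0.18, 0, 0, 0]]
[[-0.3, 0.13, -0.18, 0, 0, 0], [-0.26, 0.2, -0.16, 0, 0, 0], [-0.22, 0.26, -0.14, 0, 0, 0], [-0.15, 0.31, -0.11, 0, 0, 0], [-0.09, 0.35, -0.07, 0, 0, 0]]
pad [0.6457 0.1272 0.0996] [0.6794 0.1535 0.1404]
```

Request:
drive_tool --pt "-0.22 -0.25 -0.14 0 0 0" --pt "-0.28 -0.19 -0.15 0 0 0" --pt "-0.3 -0.12 -0.17 0 0 0" --pt "-0.32 -0.04 -0.18 0 0 0" --pt "-0.31 0.04 -0.18 0 0 0"

```text
t: 17.73
eef_pos: [0.5995, -0.1609, 0.1796]
ee_rot: [3.14, 0.445, 3.034]
force: [11.0, -0.0, -9.4]
width: 0.0257
```

```bash
python3 -c "
from wind import *
rows(13,10,C0)"
```

```text
fit [ 0.613 -0.097  0.183] shift [ 0.     0.001 -0.002] res mm [-0.045  0.028 -0.035 -0.012  0.069 -0.006 -0.272  0.209]
phi -96.28843889751303 r 0.0651193262776782 ax 0.0002496248916885466 F [  4.74    1.144 -13.578] rotneed [-0.009  0.081  0.002] q [ 0.1    0.079 -0.649  0.218 -0.415 -1.959]
F rad -1.6559602941765235 F tan cw -4.585780389957522
[[-0.27, 0.12, -0.21, 0, 0, 0], [-0.26, 0.19, -0.17, 0, 0, 0], [-0.23, 0.25, -0.14, 0, 0, 0], [-0.16, 0.31, -0.11, 0, 0, 0], [-0.1, 0.35, -0.08, 0, 0, 0]]
[[-0.03, 0.36, -0.04, 0, 0, 0], [0.04, 0.37, 0.0, 0, 0, 0], [0.12, 0.34, 0.05, 0, 0, 0], [0.18, 0.31, 0.08, 0, 0, 0], [0.23, 0.26, 0.12, 0, 0, 0]]
```

Request:
drive_tool --pt "-0.28 0.12 -0.19 0 0 0" --pt "-0.26 0.19 -0.17 0 0 0" --pt "-0.23 0.25 -0.14 0 0 0" --pt "-0.16 0.31 -0.11 0 0 0" --pt "-0.1 0.35 -0.08 0 0 0"

```text
t: 18.35
eef_pos: [0.5573, -0.1116, 0.1521]
ee_rot: [3.139, 0.443, 3.032]
force: [6.7, -6.1, -2.7]
width: 0.0257
```

```bash
python3 -c "
from wind import *
rows(13,10,C0)"
```

```text
fit [ 0.613 -0.097  0.183] shift [ 0.     0.001 -0.002] res mm [-0.045  0.028 -0.035 -0.012  0.069 -0.006 -0.272  0.209]
phi -161.82379456976466 r 0.06496140389182346 ax 1.4091794082333694e-05 F [ 4.934 -5.36  -6.015] rotneed [-0.016  0.068  0.011] q [ 0.197  0.019 -0.876  0.476 -0.28  -2.309]
F rad -3.015712365681055 F tan cw -6.631850723244242
[[-0.01, 0.35, -0.05, 0, 0, 0], [0.05, 0.36, 0.01, 0, 0, 0], [0.12, 0.35, 0.04, 0, 0, 0], [0.18, 0.31, 0.09, 0, 0, 0], [0.23, 0.26, 0.12, 0, 0, 0]]
[[0.28, 0.19, 0.15, 0, 0, 0], [0.3, 0.11, 0.16, 0, 0, 0], [0.32, 0.04, 0.18, 0, 0, 0], [0.32, -0.05, 0.19, 0, 0, 0], [0.29, -0.13, 0.18, 0, 0, 0]]
```

Request:
drive_tool --pt "-0.01 0.35 -0.05 0 0 0" --pt "0.05 0.36 0.01 0 0 0" --pt "0.12 0.35 0.04 0 0 0" --pt "0.18 0.31 0.09 0 0 0" --pt "0.23 0.26 0.12 0 0 0"

```text
t: 18.98
eef_pos: [0.5779, -0.0475, 0.1597]
ee_rot: [3.141, 0.44, 3.031]
force: [-4.4, -8.8, 4.3]
width: 0.0254
```

```bash
python3 -c "
from wind import *
rows(10,10,C0)
from m import cloud,sel
P,C=cloud('scene'); dk=P[(C.max(1)<70)&sel(P,[.6,.09,.06],[.72,.17,.2])]; print('pad',dk.min(0),dk.max(0))
for c in('scene','side'):
  arm.grab_frame(c);cal=arm.get_calibration(c)
  for q in arm.landmark_of('pad',c)[:1]: print(W(cal,q['point']))"
```

```text
fit [ 0.613 -0.097  0.183] shift [ 0.     0.001 -0.002] res mm [-0.045  0.028 -0.035 -0.012  0.069 -0.006 -0.272  0.209]
phi 135.2659964512271 r 0.06498701741166654 ax -0.00021777469707908877 F [-0.819 -9.201  5.435] rotneed [-0.005  0.034  0.027] q [ 0.313  0.028 -0.881  0.609 -0.309 -2.544]
F rad -5.893912354031761 F tan cw -7.112237473101747
[[0.19, 0.14, 0.12, 0, 0, 0], [0.23, 0.12, 0.13, 0, 0, 0], [0.24, 0.07, 0.13, 0, 0, 0], [0.24, 0.02, 0.14, 0, 0, 0], [0.25, -0.02, 0.14, 0, 0, 0]]
[[0.23, -0.07, 0.14, 0, 0, 0], [0.22, -0.12, 0.13, 0, 0, 0], [0.2, -0.17, 0.13, 0, 0, 0], [0.16, -0.2, 0.11, 0, 0, 0], [0.14, -0.23, 0.09, 0, 0, 0]]
pad [0.6434 0.1253 0.0719] [0.6789 0.1536 0.1128]
[0.6559 0.1326 0.0695]
[0.6517 0.1291 0.0714]
```

Request:
drive_tool --pt "0.19 0.14 0.12 0 0 0" --pt "0.23 0.12 0.13 0 0 0" --pt "0.24 0.07 0.13 0 0 0" --pt "0.24 0.02 0.14 0 0 0" --pt "0.25 -0.02 0.14 0 0 0"

```text
t: 19.85
eef_pos: [0.6241, -0.0334, 0.1854]
ee_rot: [3.14, 0.439, 3.033]
force: [-7.8, -0.1, -0.4]
width: 0.0253
```

```bash
python3 -c "
from wind import *
rows(5,10,C0)
from m import cloud,sel
P,C=cloud('scene'); dk=P[(C.max(1)<70)&sel(P,[.6,.09,.055],[.72,.17,.2])]; print('pad',dk.min(0),dk.max(0))"
```

```text
fit [ 0.613 -0.097  0.183] shift [ 0.     0.001 -0.002] res mm [-0.045  0.028 -0.035 -0.012  0.069 -0.006 -0.272  0.209]
phi 85.46739117094171 r 0.06490209731561938 ax -0.00018204562999752055 F [-6.866 -0.912  3.532] rotneed [-0.015  0.026  0.011] q [ 0.34   0.076 -0.722  0.473 -0.413 -2.421]
F rad -1.451761705478692 F tan cw -6.772439407432488
[[0.1, -0.03, 0.07, 0, 0, 0], [0.11, -0.04, 0.07, 0, 0, 0], [0.11, -0.05, 0.07, 0, 0, 0], [0.11, -0.07, 0.07, 0, 0, 0], [0.1, -0.07, 0.06, 0, 0, 0]]
[[0.1, -0.09, 0.06, 0, 0, 0], [0.09, -0.1, 0.06, 0, 0, 0], [0.08, -0.1, 0.05, 0, 0, 0], [0.07, -0.11, 0.05, 0, 0, 0], [0.06, -0.12, 0.04, 0, 0, 0]]
pad [0.6471 0.1237 0.0665] [0.68   0.1536 0.1062]
```

Request:
drive_tool --pt "0.1 -0.03 0.07 0 0 0" --pt "0.11 -0.04 0.07 0 0 0" --pt "0.11 -0.05 0.07 0 0 0" --pt "0.11 -0.07 0.07 0 0 0" --pt "0.1 -0.07 0.06 0 0 0"

```text
t: 20.52
eef_pos: [0.6454, -0.0433, 0.1984]
ee_rot: [3.139, 0.439, 3.033]
force: [-3.5, 4.8, -3.9]
width: 0.0255
```

```bash
python3 -c "
from wind import *
rows(5,10,C0)
from m import cloud,sel
P,C=cloud('scene'); dk=P[(C.max(1)<70)&sel(P,[.6,.09,.055],[.72,.17,.2])]; print('pad',dk.min(0),dk.max(0))
im,d=arm.grab_frame('side'); save(cv2.resize(im[150:290,140:290],None,fx=4,fy=4,interpolation=cv2.INTER_CUBIC),'p1.png')"
```

```text
fit [ 0.613 -0.097  0.183] shift [ 0.     0.001 -0.002] res mm [-0.045  0.028 -0.035 -0.012  0.069 -0.006 -0.272  0.209]
phi 61.6168453019962 r 0.06493503834703333 ax -5.9732439510259774e-05 F [-5.374  4.372 -1.424] rotneed [-0.023  0.03   0.006] q [ 0.316  0.1   -0.639  0.401 -0.458 -2.323]
F rad 1.2918560834205375 F tan cw -6.806507258586824
[[0.09, -0.07, 0.05, 0, 0, 0], [0.09, -0.09, 0.06, 0, 0, 0], [0.08, -0.1, 0.05, 0, 0, 0], [0.07, -0.11, 0.05, 0, 0, 0], [0.07, -0.12, 0.05, 0, 0, 0]]
[[0.06, -0.13, 0.04, 0, 0, 0], [0.04, -0.13, 0.03, 0, 0, 0], [0.04, -0.13, 0.03, 0, 0, 0], [0.02, -0.14, 0.02, 0, 0, 0], [0.02, -0.14, 0.02, 0, 0, 0]]
pad [0.6443 0.1248 0.0613] [0.6805 0.1535 0.1048]
```

View pics/p1.png

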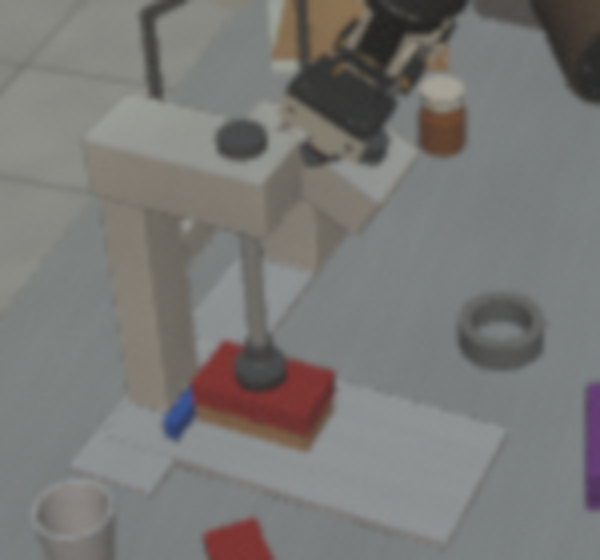

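Request:
drive_tool --pt "0.09 -0.07 0.05 0 0 0" --pt "0.09 -0.09 0.06 0 0 0" --pt "0 0 0 0 0 0"

```text
t: 21.0
eef_pos: [0.6526, -0.0501, 0.203]
ee_rot: [3.139, 0.44, 3.032]
force: [3.1, 3.3, -4.5]
width: 0.0258
```

```bash
python3 -c "
from wind import *
rows(5,5,C0)"|tail -3
```

```text
phi 51.8752340801843 r 0.06489535219792181 ax -2.568019715318145e-05 F [ 0.1    3.583 -5.261] rotneed [-0.019  0.036  0.011] q [ 0.302  0.108 -0.61   0.377 -0.473 -2.285]
F rad 2.8808058088512056 F tan cw -2.133551597856516
[[0.09, -0.09, 0.04, 0, 0, 0], [0.08, -0.11, 0.05, 0, 0, 0], [0.06, -0.12, 0.05, 0, 0, 0], [0.06, -0.12, 0.04, 0, 0, 0], [0.05, -0.13, 0.03, 0, 0, 0]]
```

Request:
drive_tool --pt "0.09 -0.09 0.04 0 0 0" --pt "0.08 -0.11 0.05 0 0 0"

```text
t: 21.25
eef_pos: [0.6588, -0.0582, 0.2069]
ee_rot: [3.139, 0.44, 3.033]
force: [-4.7, 4.2, 3.2]
width: 0.0251
```

```bash
python3 -c "
from wind import *
rows(5,5,C0)"|tail -3
```

```text
phi 42.232357276829234 r 0.06496466197480855 ax -0.00015844826102921959 F [-2.837  3.645  5.326] rotneed [-0.017  0.034  0.009] q [ 0.285  0.116 -0.582  0.351 -0.488 -2.243]
F rad 0.34972514088021434 F tan cw -4.605493287169192
[[0.05, -0.1, 0.06, 0, 0, 0], [0.06, -0.13, 0.04, 0, 0, 0], [0.05, -0.13, 0.03, 0, 0, 0], [0.03, -0.13, 0.03, 0, 0, 0], [0.03, -0.14, 0.03, 0, 0, 0]]
```

Request:
drive_tool --pt "0.06 -0.11 0.05 0 0 0" --pt "0.06 -0.13 0.04 0 0 0"

```text
t: 21.5
eef_pos: [0.6637, -0.0678, 0.2104]
ee_rot: [3.139, 0.44, 3.033]
force: [-3.4, 6.1, 0.3]
width: 0.025
```

```bash
python3 -c "
from wind import *
rows(5,5,C0)"|tail -3
```

```text
phi 32.27731311861149 r 0.06499955215287141 ax -8.360803147082287e-05 F [-3.32   5.714  2.272] rotneed [-0.018  0.035  0.009] q [ 0.266  0.122 -0.557  0.326 -0.5   -2.201]
F rad 0.24471001154612013 F tan cw -6.604317723470291
[[0.04, -0.11, 0.04, 0, 0, 0], [0.03, -0.14, 0.03, 0, 0, 0], [0.03, -0.13, 0.02, 0, 0, 0], [0.02, -0.14, 0.02, 0, 0, 0], [0.0, -0.14, 0.01, 0, 0, 0]]
```

Request:
drive_tool --pt "0.04 -0.13 0.04 0 0 0" --pt "0.03 -0.14 0.03 0 0 0"

```text
t: 21.75
eef_pos: [0.667, -0.0778, 0.213]
ee_rot: [3.138, 0.44, 3.033]
force: [-0.1, 11.5, -2.9]
width: 0.0256
```

```bash
python3 -c "
from wind import *
rows(5,5,C0)"|tail -3
```

```text
phi 22.714172532790805 r 0.06501986223780463 ax -5.1188295351278386e-06 F [-2.619 11.449 -1.799] rotneed [-0.026  0.041  0.002] q [ 0.246  0.127 -0.537  0.301 -0.51  -2.159]
F rad 2.004420658750138 F tan cw -11.572199157184231
[[0.03, -0.1, 0.02, 0, 0, 0], [0.01, -0.14, 0.01, 0, 0, 0], [0.01, -0.15, 0.02, 0, 0, 0], [-0.0, -0.14, 0.0, 0, 0, 0], [-0.02, -0.14, 0.0, 0, 0, 0]]
```

Request:
drive_tool --pt "0.01 -0.04 0.01 0 0 0"

```text
t: 21.88
eef_pos: [0.6674, -0.0793, 0.2133]
ee_rot: [3.138, 0.44, 3.033]
force: [-0.5, 11.2, -3.7]
width: 0.0251
```

```bash
python3 -c "
from wind import *
rows(5,5,C0)"|tail -3
```

```text
phi 21.316051970247855 r 0.06504598559740957 ax -9.798520166916288e-06 F [-3.278 11.105 -2.33 ] rotneed [-0.027  0.04   0.003] q [ 0.243  0.127 -0.534  0.298 -0.511 -2.153]
F rad 0.9831393682836703 F tan cw -11.537296745077006
[[0.02, -0.11, 0.01, 0, 0, 0], [0.02, -0.14, 0.02, 0, 0, 0], [0.0, -0.14, 0.01, 0, 0, 0], [-0.01, -0.14, 0.0, 0, 0, 0], [-0.01, -0.14, 0.0, 0, 0, 0]]
```

Request:
drive_tool --pt "-0.01 0.03 -0.01 0 0 0" --pt "0 0 0 0 0 0"

```text
t: 22.12
eef_pos: [0.6672, -0.0789, 0.2132]
ee_rot: [3.139, 0.441, 3.033]
force: [5.0, 2.7, -2.7]
width: 0.0255
```

Request:
drive_tool --pt "0 0 0 0 0 0" --pt "0 0 0 0 0 0" --pt "0 0 0 0 0 0" --pt "0 0 0 0 0 0" --claw 0.8

```text
t: 22.62
eef_pos: [0.6656, -0.0799, 0.212]
ee_rot: [3.14, 0.437, 3.032]
force: [0.3, 0.7, 0.2]
width: 0.0596
```

Request:
drive_tool --pt "0 0 0 0 0 0" --pt "-0.1 0.01 0.22 0 0 0" --pt "-0.21 0.02 0.45 0 0 0" --pt "-0.21 0.02 0.45 0 0 0" --pt "-0.21 0.02 0.45 0 0 0"

```text
t: 23.25
eef_pos: [0.636, -0.0768, 0.2759]
ee_rot: [3.14, 0.438, 3.032]
force: [0.8, 0.5, 0.5]
width: 0.0699
```

Request:
drive_tool --pt "-0.21 0.02 0.45 0 0 0" --pt "-0.3 0.02 0.4 0 0 0" --pt "-0.6 0 0.2 0 0.2 0" --pt "-0.6 0 0.1 0 0.2 0" --pt "0 0 0 0 0 0"

```text
t: 23.88
eef_pos: [0.5674, -0.0752, 0.3224]
ee_rot: [-3.139, 0.398, 3.034]
force: [1.0, 0.7, 0.4]
width: 0.0704
```

```bash
python3 - <<'E'
from m import *
import rot
s=arm.get_state(); print(s["eef_pos"],s["force"],s["t"])
n=rot.Rp@[-.5,0,.866]; e1=rot.Rp@[.866,0,.5]; e2=rot.Rp@[0,1,0]
for c in ("scene","side"):
    P,C=cloud(c); r=red(C); B=P[r&sel(P,[.45,.07,.048],[.72,.21,.07])]
    print(len(B),cv2.minAreaRect(B[:,:2].astype(np.float32)*1000)); cal=arm.get_calibration(c)
    for nm,ref in (("grip",None),("pad",None),("jar",0),("cup",0),("tape",0)):
        for q in arm.landmark_of(nm,c)[:1]: print(c,nm,round(q["score"],2),W(cal,q["point"]))
im,d=arm.grab_frame("scene"); save(cv2.resize(im[130:350,120:380],None,fx=2.6,fy=2.6),"s2.png")
E
```

```text
[ 0.5674 -0.0752  0.3224] [1.0135 0.6856 0.373 ] 23.875
604 ((656.972900390625, 128.9974365234375), (61.397823333740234, 111.31365966796875), 83.55647277832031)
scene pad 0.73 [0.6529 0.1303 0.0564]
scene jar 0.75 [ 0.6306 -0.3309 -0.004 ]
scene cup 0.75 [ 0.7423  0.3152 -0.0037]
scene tape 0.71 [ 0.4827 -0.0362  0.0001]
297 ((653.0051879882812, 131.9175262451172), (62.83243942260742, 109.97138214111328), 85.51828002929688)
side grip 0.49 [ 0.6562 -0.0747  0.2246]
side pad 0.43 [0.6546 0.1274 0.0561]
side jar 0.53 [ 0.628  -0.3259 -0.0059]
side cup 0.91 [ 0.7431  0.3117 -0.0034]
side tape 0.59 [ 0.4827 -0.0305 -0.0026]
```

View pics/s2.png

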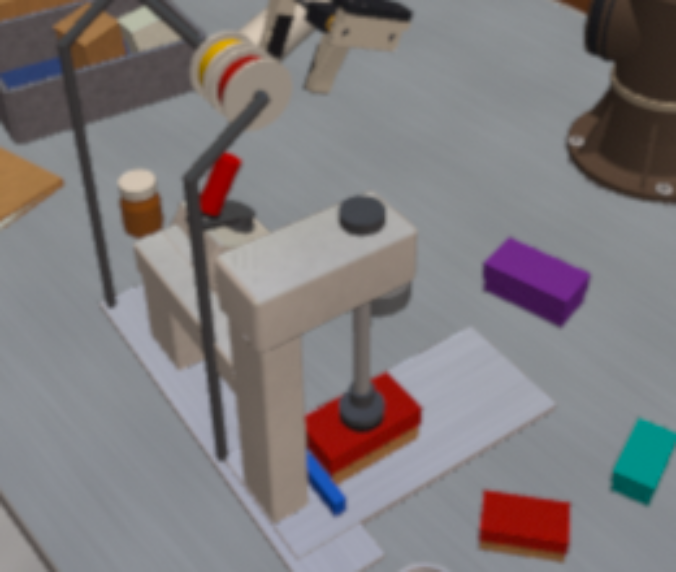

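```bash
python3 -c "
from station import arm
print(arm.job_done(), arm.get_state()['t'])"
```

```text
the job is handed in; nothing more can be done
the job is handed in; nothing more can be done
```

I handed the job in at about 24 s. The gift box stands square against the blue stop, clamped under the pad, and the gripper has let go and is clear of everything. No verdict is reported, so this rests on my own checks.

**Box:** I pushed it home with two fingers until about 25 N showed at the stop. My last measurements put its centre within about 3 mm of the point below the pad, and its angle within about 0.03 rad of the press's.

**Winding:** I held the handgrip from start to finish and wound the crank about 1.75 turns clockwise. The force at the grip rose from about 6.7 N to 11.5 N, which works out to roughly 40 N on the pad. The angle wound after contact allows at most 46 N. Both are well below the 120 N crushing limit and within the 50 N the crank holds.

**After letting go:**
- **Pad:** it is at lid height, about 56 mm above the table. I did not measure the pad force after release; it is inferred from the winding.
- **Grip:** its position came from the side camera only, as the scene camera did not report it. It matches where I left it within camera error (about 4–7 mm), so a small slip would not show.
- **Bystanders:** the jar, cup and tape core measured within about 6 mm of their starting places. That is close to measurement noise.

**Setback:** my first approach to the box, leaning 30°, ran into the arm's joint limits and stopped short. It caused no contact, and I redid it with less lean. I also wound with the hand leaning 25° instead of the shaft's 30°, because 30° was out of reach on part of the circle.

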